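# Turn the reference plate over and show its coated face to the pyrometer

## Robot

A 7-joint arm with a two-finger parallel gripper is mounted at the origin on the work surface. World frame = base frame: x ahead of the robot, y to its left, z up, the work surface at z = 0. Lengths are in m, angles in rad, forces in N, time in s.
With the tool pointing down it reaches from about 0.4 to 0.85 m from the base axis. Payload 10.4 kg.
Tool frame: the origin (TCP) lies between the finger pads; the fingertips stand 19 mm ahead of it and the grasp point (between the pads) is the TCP (manip.tips_ahead is the distance from the TCP to the fingertips, in m); z points along the fingers, y is the line along which they close (so a half turn about z gives the same grasp; the last joint's range is limited). The gripper opens to 85 mm and grips with 20 to 120 N. Pads are 22 mm wide; open, the fingers measure 114 mm over their backs; the gripper's body (76 mm by 85 mm) begins 54 mm behind the grasp point. The pads swing forward as they close: fully open they stand 13 mm farther back than shut.
Start: joints at [-1.172, 0.332, -0.065, 1.46, 0.022, 1.35, -0.088], TCP at [0.256, 0.57, 0.25] pointing down, gripper open.
Joint ranges: [-2.6, 2.6], [-0.5, 2.12], [-1.47, 1.34], [0.16, 2.42], [-1.27, 4.41], [0.06, 2.06], [-2.6, 2.6]. Speed limits (rad/s): [2.22, 2.22, 2.79, 2.79, 3.14, 3.14, 3.14].

## Interface

Orientations are given as a unit quaternion [x, y, z, w].
In Python, from workcell import manip, viewer gives the robot as it stands.
- The arm moves only by the tool arm_command, never from a script. Its argument "series" is text: rows parted by semicolons, each of 5 numbers parted by spaces: the closure, from 0 (fully open) to 1 (shut), then the shift along the tool's x, y, z normalised to -1 to 1, where 1 is 0.4 m, then the turn about the tool's z normalised to -1 to 1, where 1 is 180 degrees. In form: jaw tx ty tz spin; .... A call has exactly 10 rows; each row shifts and turns the commanded pose from where the row before left it, along the tool's axes as they then stand; what a row does not reach is not made up. A row lasts 1/8 s, in which the tool goes at most 62.5 mm and 10.7 degrees, less where a joint would pass 70% of its speed; a pose out of reach is approached as far as the arm can. A call with a number of a shift or a turn outside -1 to 1 is refused whole. A call with a gripper value outside its range is refused whole. The fingers move at their own pace and stop on an object; "newtons" is the grip in N (left out, the last holds). Time passes only in rows, so rows that do not move let the fingers close, or fill a call up. It gives the time, the measured TCP pose, the force, the opening and the grip force at its end, in the units of the state.
- manip.get_obs(): the state, without advancing time (a new reading comes with each control period).
- viewer.camera(name): name is "scene" or "top"; returns a dict with "pixels" (384x512x3 uint8, red, green, blue), "intrinsics" (3x3 intrinsics, pixels), "D" ([k1, k2, p1, p2, k3] as OpenCV has them; the pictures are not rectified), "extrinsics" (4x4, takes a point from world to camera coordinates). Camera axes: x right, y up, looking along -z (the intrinsics and any distortion apply to the point x, -y, -z); pixel columns grow to the right and rows downward; lengths in m; the calibration is good to about 2 mm. A picture is of the moment at which its call begins. There is no depth.
- manip.hand_in(): hands the job in; it is judged then, once.
The state is a dict: "clock": time; "joint_pos": joint angles; "joint_velocities": joint speeds; "tau": joint torques, N m; "position": TCP position; "ee_rot": TCP orientation; "ft_force": force on the tool from outside, world axes, zero at the start; "torque": the same for the moment, N m; "grip_width": opening from 0.0 (shut) to 1.0 (fully open); "grasp_force": force on a finger pad.
Only numpy, scipy, OpenCV 4.12 (cv2) and the standard library are available. Lean on these libraries where they do the work, as an engineer would, in place of code of your own. Each camera call takes 0.05 s, during which the arm holds its last target. There are 200 camera calls.

## Task

The aluminium reference plate lies coated face down on the turnover rest, one edge overhanging: tip it up and over so that it stands leaning on the rest's sloping backrest, and let go of it there. Then stand it upright on a long edge, fully down in the slot of the rail carriage and about centred, with its black-coated face towards the pyrometer, let go of it, and only then push the carriage fully home against the end stop. Do not drop the plate on the bench, and leave the ring, the screwdriver and the jar where they are.

Things in the scene. Friction and masses are not known exactly. Their poses are not given: they have to be found in the camera images.
- plate: Aluminium plate 110 x 140 x 12 mm (x, y, z), about 0.5 kg. Origin: centre of its coated face (matt black disc, 84 mm diameter), which looks along the plate's -z; the bare face (four small dots) is at z = +12 mm. Starts flat, coated face down, on the rest, axes about along the rest's; its +x edge 0 to 7 mm short of the backrest, its -x edge overhanging the shelf by about 40 mm.
- rest: Fixed turnover rest, its -x side turned to the right (world -y) and partly to the robot: yaw 0.8 to 1.5 rad. Origin on the bench. Shelf 140 mm wide (y), 12 mm thick, top at z = 60 mm, x = -25 to 62 mm, on a pedestal (x = 7 to 53 mm) and foot plate (x = -35 to 75 mm, 8 mm high). See backrest.
- backrest (a point): Middle of the foot of the backrest, where it meets the shelf (x = 45 mm of the rest, 60 mm up). The panel, 120 mm wide, 6 mm thick, 65 mm up its slope, leans 20 degrees past vertical to +x. A plate tipped over about its +x edge leans on it, bare face to the panel, coated face to the rest's -x side and a little up, about 45 mm of plate above the panel.
- slot (a point): Centre of the carriage's slot floor, 32 mm above the bench. The slot runs along this frame's x, 110 mm long, open at both ends, 14 mm wide (y), 24 mm deep, then 45 degree lead-ins widen it to about 30 mm at 32 mm above its floor. Carriage block 58 mm wide (y). The pyrometer is on the -y side.
- tab (a point): Middle of the push face of the carriage's upright tab, 55 mm above the bench. The face looks along this frame's +y, is 50 mm wide (x), from 25 to 73 mm above the bench; the tab is 6 mm thick, its face 83 mm to the +y side of the slot. Push it along -y.
- lens (a point): Centre of the front of the pyrometer (steel cylinder of 52 mm diameter along y, its axis 87 mm above the bench, fixed to the rail), which looks along this frame's +y at the slot. The middle of a plate standing in the slot on a long edge is level with it.
- carriage (a joint): Slide of the carriage along its rail towards the pyrometer, in m: starts at 0 to 0.03, 0.10 is fully home at the end stop (stiff: about 3 N to move).
- ring: Bystander: aluminium ring 90 mm outside diameter, 16 mm high; origin under its centre.
- driver: Bystander: screwdriver 180 mm long lying along its x; origin under its middle.
- jar: Bystander: closed jar 60 mm diameter, 70 mm high; origin under its centre.
There are look-alikes about, which are no part of the job. What is shaped like the plate but blue or purple is not meant.

How it is judged:
By the outcome, as a careful person would: the job done as asked, in the order asked, and still so for the second after the job is handed in, with the robot touching nothing.
It also fails if it takes over 69 s, if anything falls off the work surface, if the arm or the gripper's body presses on something with over 40 N, if the wrist force passes 120 N, or if a joint passes its speed limit or range.

## Working session

There is one attempt and no reset: what is moved stays moved. The work goes in short steps, Python scripts to look and compute and a tool call to move; the robot and the scene stay as the last step left them, time stands still between calls to the robot, and variables do not carry over. Pictures are saved under pics/ and viewed, at most 10 in all, crops included, and the job is handed in when it is done.

Besides the shell and the picture viewer there is one more tool, called after "Emit:" as a command line: name --argument value ..., lists and objects as JSON in quotes. arm_command: Moves the arm, as the interface text tells. Scaled input: -1 to 1 covers 0.4 m each way for a shift and 180 degrees each way for a turn. Its arguments: {"type":"object","properties":{"series":{"type":"string"},"newtons":{"type":"number"}},"required":["series"]}

```bash
ls; mkdir -p pics; python3 - <<'E'
from workcell import manip, viewer
import cv2,numpy as np
o=manip.get_obs(); print(o, manip.tips_ahead)
for n in("scene","top"):
    c=viewer.camera(n); print(n,c["intrinsics"],c["D"],c["extrinsics"])
    cv2.imwrite(f"pics/{n}0.png",cv2.resize(c["pixels"][:,:,::-1],(800,600),interpolation=cv2.INTER_CUBIC))
    cv2.imwrite(f"raw_{n}0.png",c["pixels"][:,:,::-1])
E
```

```text
pics
{'clock': 0.0, 'joint_pos': array([-1.1716163 ,  0.33283938, -0.0646918 ,  1.46094683,  0.02157996,
        1.34990252, -0.08852852]), 'joint_velocities': array([-0.00069137, -0.00053586, -0.0003547 , -0.00109809,  0.00219454,
       -0.00067607,  0.00087874]), 'tau': array([-2.42838769e-04, -6.25447369e+01,  4.88630659e-02, -3.91602480e+01,
        1.62082678e-02,  1.01179158e-02,  5.89277533e-06]), 'position': array([0.25572423, 0.56990345, 0.24953355]), 'ee_rot': array([ 2.09339793e-01,  9.77842707e-01, -6.89999220e-04, -1.22416832e-04]), 'ft_force': array([ 0.60327358,  0.44852033, -0.50213076]), 'torque': array([-0.00177652,  0.03524735, -0.01058794]), 'grasp_force': 0.0, 'grip_width': 0.9937016037190046} 0.019
scene [[410.94753749   0.         255.30530283]
 [  0.         410.94753749 194.28471918]
 [  0.           0.           1.        ]] [0.02838201 0.         0.         0.         0.        ] [[-0.79972905  0.60028704  0.00942944  0.38460915]
 [-0.44575368 -0.60422756  0.66046401  0.23124669]
 [ 0.40216552  0.52398905  0.75079849 -1.5577486 ]
 [ 0.          0.          0.          1.        ]]
top [[446.14770504   0.         250.91744901]
 [  0.         446.14770504 191.87663049]
 [  0.           0.           1.        ]] [0.03865269 0.         0.         0.         0.        ] [[-1.75998778e-02 -9.99841685e-01 -2.61715503e-03  9.95267917e-02]
 [ 9.80829478e-01 -1.77731668e-02  1.94055792e-01 -5.62435502e-01]
 [-1.94071586e-01  8.48375438e-04  9.80987003e-01 -1.25363395e+00]
 [ 0.00000000e+00  0.00000000e+00  0.00000000e+00  1.00000000e+00]]
```

View pics/scene0.png

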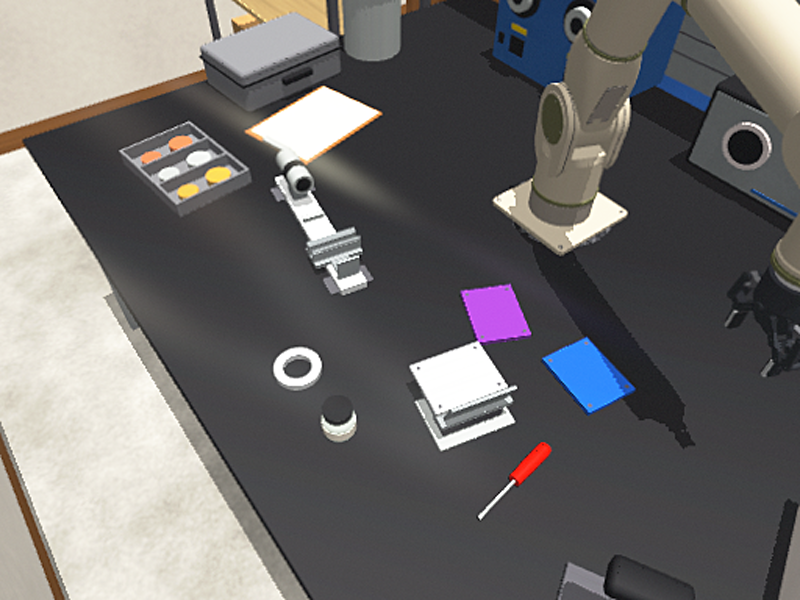

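View pics/top0.png

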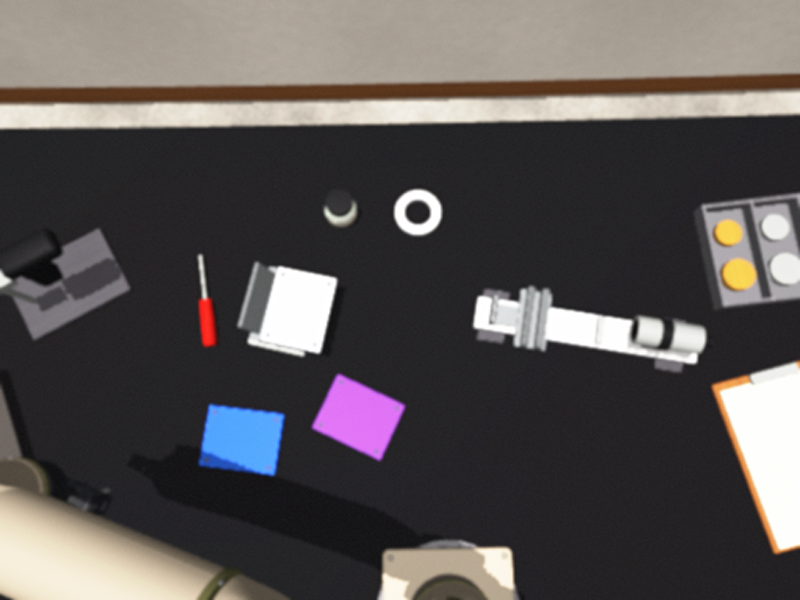

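The plate is the silver one on the rest: scene (461,375), top (295,310). The look-alikes are purple at scene (495,312) and blue at scene (588,375), which the task excludes. I'm enlarging the plate with the rest, and the carriage.

```bash
cat > h.py <<'E'
import cv2,numpy as np
from scipy.optimize import least_squares
from workcell import manip,viewer
F=np.diag([1.,-1,-1])
def proj(c,P):
    E=c["extrinsics"]; Q=(np.atleast_2d(P)@E[:3,:3].T+E[:3,3])@F
    return cv2.projectPoints(Q,np.zeros(3),np.zeros(3),c["intrinsics"],np.array(c["D"]))[0][:,0]
def place(xyyaw,P):
    x,y,a=xyyaw; P=np.atleast_2d(P); R=np.array([[np.cos(a),-np.sin(a),0],[np.sin(a),np.cos(a),0],[0,0,1]])
    return P@R.T+[x,y,0]
def crop(im,x0,y0,w,h,s,step=10):
    r=cv2.resize(im[y0:y0+h,x0:x0+w],(w*s,h*s),interpolation=cv2.INTER_CUBIC)
    for x in range(-(-x0//step)*step,x0+w,step):
        cv2.line(r,((x-x0)*s+s//2,0),((x-x0)*s+s//2,6),(0,255,255)); cv2.putText(r,str(x),((x-x0)*s-8,16),0,.33,(0,255,255))
    for y in range(-(-y0//step)*step,y0+h,step):
        cv2.line(r,(0,(y-y0)*s+s//2),(6,(y-y0)*s+s//2),(0,255,255)); cv2.putText(r,str(y),(8,(y-y0)*s+4),0,.33,(0,255,255))
    return r
def tri(cs,px):
    f=lambda X:np.concatenate([proj(c,X)[0]-p for c,p in zip(cs,px)])
    r=least_squares(f,[.5,0,.06]); return r.x,np.abs(r.fun).max()
E
python3 - <<'E'
from h import *
s=cv2.imread("raw_scene0.png");t=cv2.imread("raw_top0.png")
cv2.imwrite("pics/rest.png",np.hstack([crop(s,257,208,80,84,5),crop(t,148,160,80,84,5)]))
cv2.imwrite("pics/car.png",np.vstack([crop(t,298,180,160,60,5),np.hstack([crop(s,165,130,100,60,5),crop(s,165,92,60,60,5)])]))
E
```

```text
(no output)
```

View pics/rest.png

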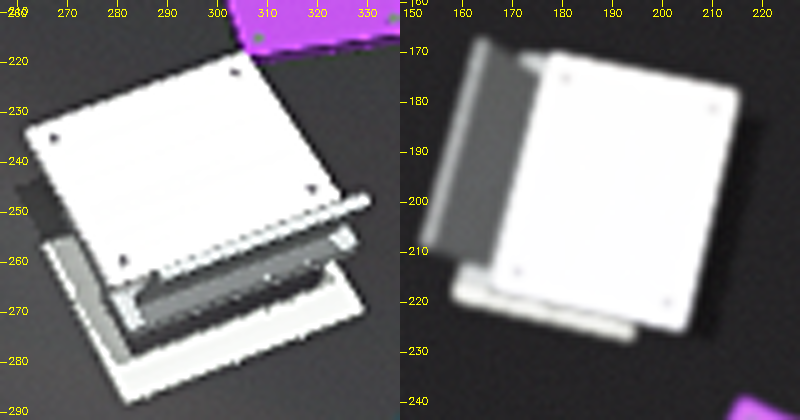

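View pics/car.png

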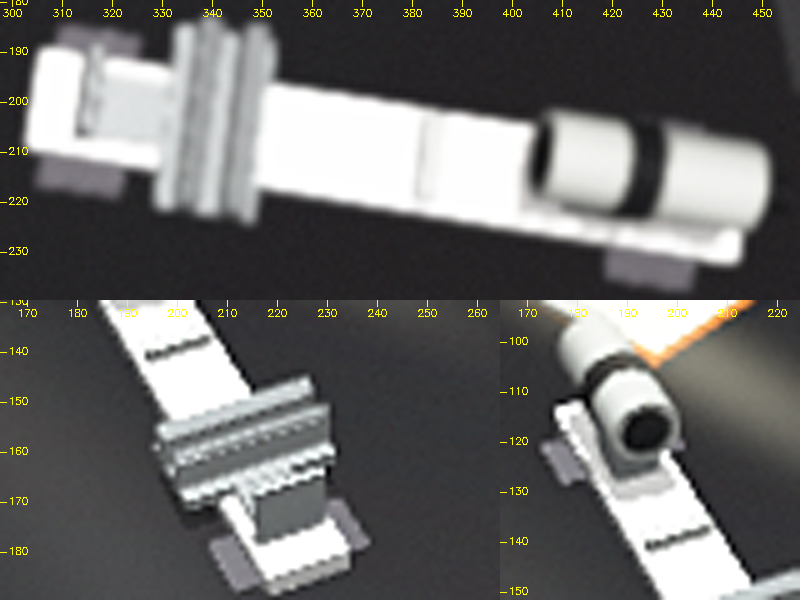

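```bash
cat > fit.py <<'E'
from h import *
S=viewer.camera("scene");T=viewer.camera("top")
for n,c in(("scene",S),("top",T)): print(n,"cam at",-c["extrinsics"][:3,:3].T@c["extrinsics"][:3,3])
sp=[(261.5,233.9),(306.5,218.5),(324.5,246.9),(278.5,264.5)];tp=[(215.5,177.9),(204.5,225.9),(165.9,217.5),(178.5,170.1)]
for a,b in zip(sp,tp): X,e=tri((S,T),(a,b)); print("corner",X.round(4),e.round(2))
# plate: bare-face corners, order -x-y, -x+y, +x+y, +x-y
PC=np.array([(-.055,-.07,.072),(-.055,.07,.072),(.055,.07,.072),(.055,-.07,.072)])
f=lambda p:(np.r_[proj(S,place(p,PC))-sp,proj(T,place(p,PC))-tp]).ravel()
r=least_squares(f,[.45,.2,1.35]);pl=r.x;print("plate",pl.round(4),np.abs(r.fun).max())
def fr(p):
    w=p[3];q=p[:3]
    A=proj(S,place(q,[(.0729,.06,.119),(.075,-w,0),(.075,w,0),(-.035,-w,.008)]))-[(330.5,248.1),(281.9,287.9),(329.1,269.9),(264.9,256.1)]
    B=proj(T,place(q,[(.0729,.06,.119),(.0729,-.06,.119),(.075,w,0),(-.035,w,0)]))-[(151.9,208.5),(164.1,167.1),(157.9,220.1),(194.1,228.1)]
    return np.r_[A,B].ravel()
r=least_squares(fr,[.45,.2,1.35,.07]);re=r.x;print("rest",re.round(4),r.fun.round(1))
print("plate in rest", place([0,0,-re[2]],[pl[0]-re[0],pl[1]-re[1],0]),pl[2]-re[2])
CB=np.array([(x,y,.064) for x in(-.055,.055) for y in(-.029,.029)])
def fc(p):
    A=proj(S,place(p,[(.025,.083,.025),(-.025,.083,.025)]))-[(216.9,177.9),(229.5,174.5)]
    A2=proj(T,place(p,[(.025,.083,.073),(-.025,.083,.073)]))-[(316.1,187.9),(313.5,206.5)]
    B=proj(S,place(p,[(.055,-.029,.064),(-.055,-.029,.064)]))-[(196.5,154.9),(226.5,145.1)]
    C=proj(T,place(p,[(.055,-.029,.064),(-.055,-.029,.064)]))-[(352.9,185.5),(348.5,223.9)]
    return np.r_[A,A2,B,C].ravel()
r=least_squares(fc,[.5,-.2,0.1]);ca=r.x;print("slot",ca.round(4),r.fun.round(1))
np.save("fit.npy",np.r_[pl,re[:3],ca])
def wire(im,c,q,pts,x0,y0,s,col):
    P=(proj(c,place(q,pts))-[x0,y0]+.5)*s
    cv2.polylines(im,[P.round().astype(int).reshape(-1,1,2)],False,col,1,cv2.LINE_AA)
def dr(im,c,x0,y0,s):
    z=.064;sl=ca
    for y in(-.029,.029,-.015,.015): wire(im,c,sl,[(-.055,y,z),(.055,y,z)],x0,y0,s,(0,0,255))
    for y in(-.007,.007): wire(im,c,sl,[(-.055,y,.056),(.055,y,.056)],x0,y0,s,(0,255,0))
    wire(im,c,sl,[(-.025,.083,.025),(-.025,.083,.073),(.025,.083,.073),(.025,.083,.025),(-.025,.083,.025)],x0,y0,s,(255,0,255))
    wire(im,c,sl,[(0,0,.032),(0,-.3,.032)],x0,y0,s,(255,0,0))
    wire(im,c,re,[(.045,-.06,.06),(.0672,-.06,.121),(.0672,.06,.121),(.045,.06,.06)],x0,y0,s,(0,0,255))
    wire(im,c,re,[(-.025,-.07,.06),(.062,-.07,.06),(.062,.07,.06),(-.025,.07,.06),(-.025,-.07,.06)],x0,y0,s,(0,160,0))
    wire(im,c,pl,np.r_[PC,PC[:1]],x0,y0,s,(255,0,0))
s=S["pixels"][:,:,::-1];t=T["pixels"][:,:,::-1]
L=[]
for im,c,x0,y0,w,h in((s,S,257,208,80,84),(t,T,148,160,80,84),(s,S,188,138,56,54),(t,T,296,180,70,54)):
    k=cv2.resize(im[y0:y0+h,x0:x0+w],(w*7,h*7),interpolation=cv2.INTER_CUBIC) if w<80 else cv2.resize(im[y0:y0+h,x0:x0+w],(w*4,h*4),interpolation=cv2.INTER_CUBIC)
    dr(k,c,x0,y0,7 if w<80 else 4);L.append(k)
b=np.zeros((600,800,3),np.uint8)
b[:378,:392]=L[2];b[:378,400:800]=L[3][:,:400]
b[380:600,:320]=L[0][60:280];b[380:600,400:720]=L[1][:220]
cv2.imwrite("pics/fit.png",b)
E
python3 fit.py
```

```text
scene cam at [1.03713495 0.72509294 1.01319853]
top cam at [0.31011025 0.09057833 1.33920295]
corner [0.6053 0.1929 0.0652] 0.21
corner [0.4647 0.2254 0.0625] 0.42
corner [0.4921 0.3337 0.0674] 0.47
corner [0.6305 0.3008 0.0674] 0.07
plate [0.5489 0.2641 1.3367] 1.3069557471243343
rest [0.5509 0.2791 1.327  0.076 ] [ 0.2 -0.9 -0.7  0.4  0.7 -0.2  0.1 -1.  -0.1 -0.2 -1.   0.1  0.5 -0.6
 -0.4 -0.5]
plate in rest [[-0.01503378 -0.00172876  0.        ]] 0.009661397773898184
slot [ 0.527  -0.1711 -0.1991] [ 0.3  0.7  1.6 -0.5 -1.6  0.4 -1.7 -1.5 -0.8 -3.3 -0.7 -2.7  0.8  0.2
 -0.  -1.2]Traceback (most recent call last):
  File "fit.py", line 42, in <module>
    dr(k,c,x0,y0,7 if w<80 else 4);L.append(k)
    ~~^^^^^^^^^^^^^^^^^^^^^^^^^^^^
  File "fit.py", line 35, in dr
    wire(im,c,re,[(.045,-.06,.06),(.0672,-.06,.121),(.0672,.06,.121),(.045,.06,.06)],x0,y0,s,(0,0,255))
    ~~~~^^^^^^^^^^^^^^^^^^^^^^^^^^^^^^^^^^^^^^^^^^^^^^^^^^^^^^^^^^^^^^^^^^^^^^^^^^^^^^^^^^^^^^^^^^^^^^^
  File "fit.py", line 27, in wire
    P=(proj(c,place(q,pts))-[x0,y0]+.5)*s
              ~~~~~^^^^^^^
  File "h.py", line 9, in place
    x,y,a=xyyaw; P=np.atleast_2d(P); R=np.array([[np.cos(a),-np.sin(a),0],[np.sin(a),np.cos(a),0],[0,0,1]])
    ^^^^^
ValueError: too many values to unpack (expected 3)
```

```bash
sed -i 's/re=r.x;/re=r.x[:3];/' fit.py; python3 fit.py >/dev/null
```

```text
(no output)
```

View pics/fit.png

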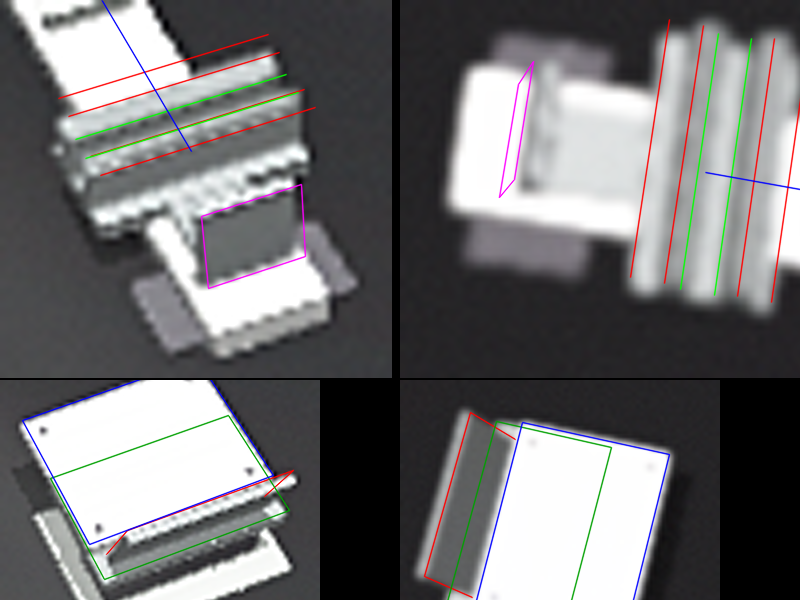

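```bash
cat > plan.py <<'E'
import json,os,numpy as np
from workcell import manip
def cmd():
    if os.path.exists("cmd.json"): return json.load(open("cmd.json"))
    return fromobs()
def fromobs():
    o=manip.get_obs(); x,y,z,w=o["ee_rot"]
    return [*map(float,o["position"]),float(np.degrees(np.arctan2(1-2*(x*x+z*z),2*(x*y-z*w))))]
def plan(wps,start=None):
    """wps: (x,y,z,psi_deg,jaw,nrows); prints calls of 10 rows and stores the commanded end pose"""
    p=np.array(start or cmd()); out=[]
    for x,y,z,psi,jaw,n in wps:
        s=p.copy(); g=np.array([x,y,z,psi])
        for i in range(1,n+1):
            d=s+(g-s)*i/n-p; a=np.radians(p[3]); ty=np.array([np.cos(a),np.sin(a)]); tx=np.array([-ty[1],ty[0]])
            r=np.round([d[:2]@tx/.4,d[:2]@ty/.4,-d[2]/.4,-d[3]/180],3)+0.
            if np.linalg.norm(r[:3])*.4>.0625 or abs(r[3])*180>10.7: print("TOO FAST",r)
            p[:2]+=.4*(r[0]*tx+r[1]*ty); p[2]-=.4*r[2]; p[3]-=180*r[3]
            out.append(f"{jaw:g} "+" ".join(f"{v:g}" for v in r))
    while len(out)%10: out.append(out[-1].split()[0]+" 0 0 0 0")
    for i in range(0,len(out),10): print("; ".join(out[i:i+10]))
    json.dump([float(v) for v in p],open("cmd.json","w")); print("end",p.round(4))
E
python3 - <<'E'
from plan import *
print(fromobs())
f=np.load("fit.npy"); pl=f[:3];re=f[3:6]
a=re[2];u=np.array([np.cos(a),np.sin(a)]); print("u",u)
e=pl[:2]-.055*u; st=e-.06*u
print(e,st)
x,y,z,psi=fromobs()
plan([(*st,.2,np.degrees(a)-90,1,11),(*st,.07,np.degrees(a)-90,1,4)])
E
```

```text
[0.25586172331058427, 0.5701437110369204, 0.2500822933949443, 65.83182153583776]
u [0.24138136 0.97043034]
[0.53565658 0.21073846] [0.5211737  0.15251264]
1 -0.094 -0.062 0.011 0.04; 1 -0.101 -0.05 0.012 0.041; 1 -0.106 -0.036 0.011 0.04; 1 -0.11 -0.023 0.012 0.04; 1 -0.112 -0.008 0.011 0.041; 1 -0.113 0.006 0.011 0.04; 1 -0.11 0.019 0.012 0.04; 1 -0.108 0.034 0.011 0.04; 1 -0.102 0.047 0.011 0.041; 1 -0.095 0.059 0.012 0.04
1 -0.088 0.071 0.011 0.04; 1 0 0 0.081 0; 1 0 0 0.082 0; 1 0 0 0.081 0; 1 0 0 0.081 0; 1 0 0 0 0; 1 0 0 0 0; 1 0 0 0 0; 1 0 0 0 0; 1 0 0 0 0
end [  0.5211   0.1524   0.0701 -13.9082]
```

Emit:
arm_command --series "1 -0.094 -0.062 0.011 0.04; 1 -0.101 -0.05 0.012 0.041; 1 -0.106 -0.036 0.011 0.04; 1 -0.11 -0.023 0.012 0.04; 1 -0.112 -0.008 0.011 0.041; 1 -0.113 0.006 0.011 0.04; 1 -0.11 0.019 0.012 0.04; 1 -0.108 0.034 0.011 0.04; 1 -0.102 0.047 0.011 0.041; 1 -0.095 0.059 0.012 0.04" --newtons 60

```text
clock: 1.55
position: [0.4976, 0.1895, 0.2048]
ee_rot: [0.749, 0.663, 0.0, -0.0]
ft_force: [0.2, -0.0, 0.6]
grip_width: -0.0
grasp_force: 0.0
```

Emit:
arm_command --series "1 -0.088 0.071 0.011 0.04; 1 0 0 0.081 0; 1 0 0 0.082 0; 1 0 0 0.081 0; 1 0 0 0.081 0; 1 0 0 0 0; 1 0 0 0 0; 1 0 0 0 0; 1 0 0 0 0; 1 0 0 0 0"

```text
clock: 2.8
position: [0.5213, 0.1526, 0.0708]
ee_rot: [0.788, 0.616, 0.0, 0.0]
ft_force: [0.5, 0.5, -0.6]
grip_width: 0.001
grasp_force: 0.0
```

```bash
python3 - <<'E'
from h import *; from plan import *
print(fromobs(),manip.get_obs()["joint_pos"].round(2))
o=manip.get_obs()["position"]
S=viewer.camera("scene");T=viewer.camera("top"); L=[]
for c in(S,T):
    q=proj(c,[o,o-[0,0,.019]]);print(q)
    x0,y0=(q[1]-[40,36]).astype(int)
    if c is S: x0+=0
    im=crop(np.ascontiguousarray(c["pixels"][:,:,::-1]),x0,y0,80,80,5)
    for p in q: cv2.circle(im,tuple(((p-[x0,y0]+.5)*5).astype(int)),3,(0,0,255),1)
    L.append(im)
cv2.imwrite("pics/chk.png",np.hstack(L))
E
```

```text
[0.5212951972578876, 0.15257618156785882, 0.07077822675106296, -13.905415341911764] [-0.68  0.34  0.36  1.89 -0.15  0.94 -0.49]
[[275.59127534 210.03651662]
 [275.2964057  214.04969043]]
[[229.25878148 205.8020971 ]
 [229.58533658 206.86484505]]
```

View pics/chk.png

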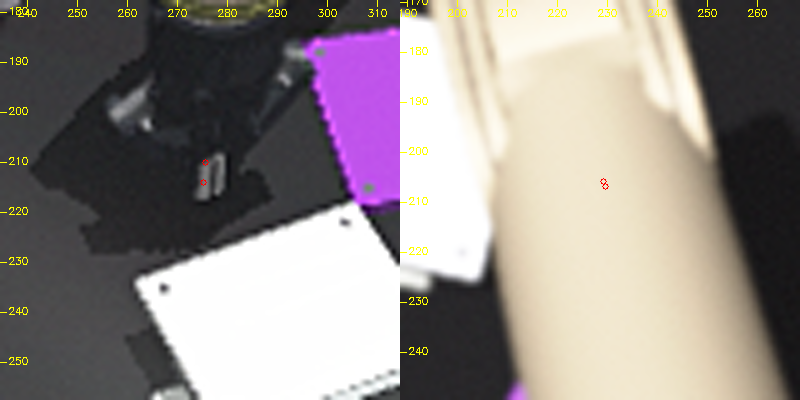

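Scene crop: fingertips at (276.7, 217.1) raw, against (277.0, 217.1) predicted, so the scene camera agrees with the robot. The top view of them is hidden by the arm. I'll refit with the scene camera and known heights, and estimate the top camera's offset.

```bash
cat > fit2.py <<'E'
from h import *
S=viewer.camera("scene");T=viewer.camera("top")
sp=np.array([(261.5,233.9),(306.5,218.5),(324.5,246.9),(278.5,264.5)]);tp=np.array([(215.5,177.9),(204.5,225.9),(165.9,217.5),(178.5,170.1)])
PC=np.array([(-.055,-.07,.072),(-.055,.07,.072),(.055,.07,.072),(.055,-.07,.072)])
for n,c,m in(("S",S,sp),("T",T,tp)):
    r=least_squares(lambda p:(proj(c,place(p,PC))-m).ravel(),[.5,.2,1.3]); print("plate",n,r.x.round(4),r.fun.round(1))
    if n=="S": pl=r.x
print("top offset px",(tp-proj(T,place(pl,PC))).round(1).tolist())
RS=[(.0729,.06,.119),(.075,-.076,0),(.075,.076,0),(-.035,-.076,.008)];ms=[(330.5,248.1),(281.9,287.9),(329.1,269.9),(264.9,256.1)]
r=least_squares(lambda p:(proj(S,place(p[:3],np.array(RS)*[1,p[3],1]))-ms).ravel(),[.5,.2,1.3,1]); print("rest S",r.x.round(4),r.fun.round(1)); re=r.x
mt=np.array([(151.9,208.5),(164.1,167.1),(157.9,220.1),(194.1,228.1)])
print("top offset rest",(mt-proj(T,place(re[:3],[(.0729,.06,.119),(.0729,-.06,.119),(.075,.076,0),(-.035,.076,0)]))).round(1).tolist())
d=place([0,0,-re[2]],[pl[0]-re[0],pl[1]-re[1],0]); print("plate in rest",d.round(4))
np.save("fit.npy",np.r_[pl,re[:3]])
E
python3 fit2.py
python3 - <<'E'
import cv2
im=cv2.imread("raw_scene0.png")
from h import crop
cv2.imwrite("pics/car2.png",crop(im,188,138,60,56,10,5))
E
```

```text
plate S [0.5514 0.2665 1.3333] [ 0.3 -0.4 -0.6 -0.3  0.2  0.5  0.1  0.1]
plate T [0.547  0.2623 1.3392] [-0.3  0.5 -0.5 -0.7  0.7 -0.4  0.   0.6]
top offset px [[1.6, 0.7], [2.1, 2.1], [0.8, 2.0], [1.2, 0.9]]
rest S [0.5525 0.2799 1.3357 0.9814] [-0.3 -0.5 -0.1  0.8  0.2  0.2  0.3 -0.5]
top offset rest [[0.3, 0.5], [1.5, 0.2], [-0.4, 0.9], [0.4, 1.1]]
plate in rest [[-0.0133 -0.0021  0.    ]]
```

View pics/car2.png

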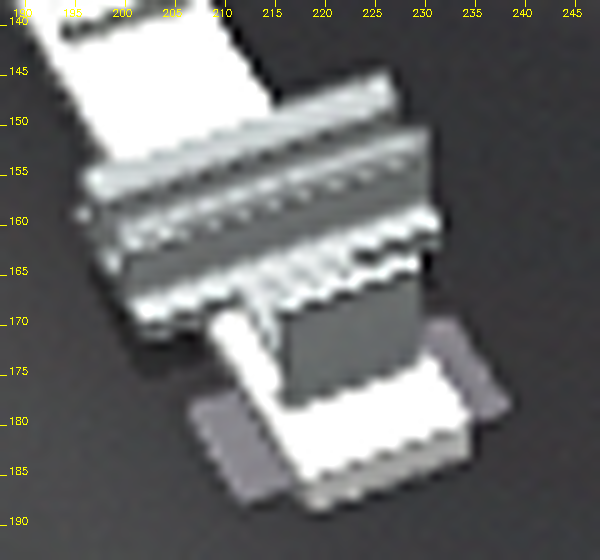

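```bash
cat > fit3.py <<'E'
from h import *
S=viewer.camera("scene");T=viewer.camera("top")
M=[((.055,-.015,.064),(197,157.5)),((-.055,-.015,.064),(227,148)),((.055,.015,.064),(198.7,160)),((-.055,.015,.064),(230,150.3)),
((.025,.083,.073),(215.8,168)),((-.025,.083,.073),(229.5,164.3)),((-.025,.083,.025),(229.7,172.7)),((.025,.083,.025),(216.5,178))]
P=np.array([m[0] for m in M]);Q=np.array([m[1] for m in M])
for n,i in(("all",slice(0,8)),("tab",slice(4,8)),("slot",slice(0,4))):
    r=least_squares(lambda p:(proj(S,place(p,P[i]))-Q[i]).ravel(),[.5,-.2,-.17]);print(n,r.x.round(4),r.fun.round(1).tolist())
    if n=="all": ca=r.x
for y in(-.029,-.015,-.007,.007,.015,.029): print(y,proj(S,place(ca,[(.055,y,.064),(-.055,y,.064)])).round(1).tolist())
for y in(.029,.083): print(y,proj(S,place(ca,[(.055,y,.03),(-.055,y,.03)])).round(1).tolist())
# rail edges in both images -> yaw (top picture: (250,185)-(740,262) crop/5 ; top edge (280,85)-(530,125))
def ground(c,px,z):
    return least_squares(lambda v:(proj(c,[v[0],v[1],z])[0]-px),[.5,-.2]).x
for c,a,b in((T,(298+50,180+37),(298+145,180+52)),(T,(354,197),(404,205)),(S,(188+4.5,138+3),(188+10.5,138+15)),(S,(209,138),(215.5,148))):
    A,B=ground(c,a,.02),ground(c,b,.02); d=A-B; d*=np.sign(d[1]); print("rail",A.round(3),B.round(3),"yaw",-np.arctan2(d[0],d[1]))
# pyrometer in scene: front face centre (193,116.5)
X=ground(S,(192.3,117.3),.087); v=ca[:2]-X; print("lens",X,"yaw",-np.arctan2(v[0],v[1]), np.linalg.norm(v))
E
python3 fit3.py
```

```text
all [ 0.5314 -0.1706 -0.1817] [-0.9, -2.5, -0.8, -2.7, 0.7, 0.6, -0.2, 0.4, -0.1, 1.0, 0.4, -0.1, 0.7, 1.8, 0.1, 1.2]
tab [ 0.5302 -0.1749 -0.1748] [-0.4, 0.0, 0.1, -1.1, 0.4, 0.8, -0.1, 0.3]
slot [ 0.5336 -0.1658 -0.1963] [-0.7, -1.7, -0.3, -1.5, 0.8, 1.5, 0.2, 1.6]
-0.029 [[194.6, 152.4], [224.6, 142.9]]
-0.015 [[196.1, 155.0], [226.2, 145.3]]
-0.007 [[197.0, 156.4], [227.2, 146.7]]
0.007 [[198.5, 159.1], [228.9, 149.2]]
0.015 [[199.4, 160.6], [229.8, 150.7]]
0.029 [[201.0, 163.2], [231.5, 153.2]]
0.029 [[201.9, 170.5], [231.9, 160.5]]
0.083 [[208.0, 181.1], [238.5, 170.6]]
rail [ 0.49  -0.198] [ 0.441 -0.472] yaw -0.17639643960434068
rail [ 0.55  -0.219] [ 0.523 -0.366] yaw -0.18122155042699128
rail [ 0.534 -0.309] [ 0.55  -0.242] yaw -0.2344678050726687
rail [ 0.477 -0.287] [ 0.487 -0.228] yaw -0.17588554184851726
lens [ 0.50219917 -0.34865316] yaw -0.1628292470931272 0.1803918349760212
```

```bash
cat > rest.py <<'E'
from plan import *
RX,RY,RA=.5525,.2799,1.3357
u=np.array([np.cos(RA),np.sin(RA)]);v=np.array([-u[1],u[0]])
def W(x,y,z,jaw,n,psi=None): q=np.array([RX,RY])+x*u+y*v; return (*q,z,np.degrees(RA)-90 if psi is None else psi,jaw,n)
def inrest(p): d=np.array(p[:2])-[RX,RY]; return d@u,d@v
def E(th,t=.012,L=.11):
    th=np.radians(th);s,c=np.sin(th),np.cos(th);k=np.tan(np.radians(20))
    if th<=np.radians(20): C=(0,0)
    elif th<=np.pi/2: C=(-t*(s-c*k),0)
    else: C=(-t*s,-t*c)
    return .045+C[0]-L*c,.06+C[1]+L*s
E
python3 - <<'E'
from rest import *
print(inrest(fromobs()))
plan([W(-.083,-.002,.066,1,3),W(-.072,-.002,.066,1,5)])
E
```

```text
(np.float64(-0.13121812614314138), np.float64(0.0008897907665748259))
1 0.04 0.002 0.003 -0.001; 1 0.041 0.002 0.004 -0.001; 1 0.04 0.003 0.003 0; 1 0.005 0 0 0; 1 0.006 0 0 0; 1 0.005 0 0 0; 1 0.006 0 0 0; 1 0.005 0 0 0; 1 0 0 0 0; 1 0 0 0 0
end [  0.5378   0.2092   0.0661 -13.5482]
```

Emit:
arm_command --series "1 0.04 0.002 0.003 -0.001; 1 0.041 0.002 0.004 -0.001; 1 0.04 0.003 0.003 0; 1 0.005 0 0 0; 1 0.006 0 0 0; 1 0.005 0 0 0; 1 0.006 0 0 0; 1 0.005 0 0 0; 1 0 0 0 0; 1 0 0 0 0"

```text
clock: 4.35
position: [0.5367, 0.2055, 0.0656]
ee_rot: [0.786, 0.618, -0.003, 0.001]
ft_force: [-5.8, -11.6, 3.6]
grip_width: -0.001
grasp_force: 6.4
```

```bash
python3 - <<'E'
from rest import *
o=manip.get_obs();print(inrest(fromobs()),fromobs(),o["ft_force"],o["ft_force"][:2]@u)
E
```

```text
(np.float64(-0.07601786548390117), np.float64(-0.0019244702007175218)) [0.536664183735556, 0.20552496130071113, 0.0656143082013047, -13.715027015233568] [ -5.82550532 -11.60391693   3.55634218] -12.641689090272948
```

```bash
cat >> rest.py <<'E'
def arc(ths,press,n=1):
    w=[]
    for th in ths:
        x,z=E(th); p=press(th) if callable(press) else press
        w.append(W(x-.011+p,-.002,z+.006,1,n))
    return w
E
python3 - <<'E'
from rest import *
plan(arc([0,2,4,6,8,10.5,13,16,19,22],.0065))
E
```

```text
1 0.007 0 0 0; 1 0 0 -0.009 0; 1 0 0 -0.01 0; 1 0.001 0 -0.01 0; 1 0.001 0 -0.009 0; 1 0.002 0 -0.012 0; 1 0.003 0 -0.012 0; 1 0.003 0 -0.014 0; 1 0.005 0 -0.013 0; 1 0.004 0 -0.014 0
end [  0.5402   0.2193   0.1073 -13.5482]
```

Emit:
arm_command --series "1 0.007 0 0 0; 1 0 0 -0.009 0; 1 0 0 -0.01 0; 1 0.001 0 -0.01 0; 1 0.001 0 -0.009 0; 1 0.002 0 -0.012 0; 1 0.003 0 -0.012 0; 1 0.003 0 -0.014 0; 1 0.005 0 -0.013 0; 1 0.004 0 -0.014 0"

```text
clock: 5.6
position: [0.5384, 0.2133, 0.1062]
ee_rot: [0.787, 0.617, -0.005, 0.001]
ft_force: [-8.4, -18.6, 3.4]
grip_width: 0.001
grasp_force: 10.4
```

```bash
python3 - <<'E'
from rest import *; from h import *
o=manip.get_obs();print(inrest(fromobs()),fromobs(),o["ft_force"],o["ft_force"][:2]@u)
S=viewer.camera("scene");im=np.ascontiguousarray(S["pixels"][:,:,::-1])
# predicted edge corners for theta 22 and 0
for th,col in((22,(0,0,255)),):
    x,z=E(th); P=[(x,-.072,z),(x,.068,z)]; print(proj(S,place([RX,RY,RA],P)).round(1))
cv2.imwrite("pics/tip1.png",crop(im,240,180,100,110,5))
E
```

```text
(np.float64(-0.0680589322118025), np.float64(-0.0018037811356268214)) [0.538400741958784, 0.2132930724107231, 0.10619434928927213, -13.813510132369839] [ -8.3895522  -18.6463699    3.39933556] -20.0876781386137
[[263.6 230.2]
 [308.7 214.6]]
```

View pics/tip1.png

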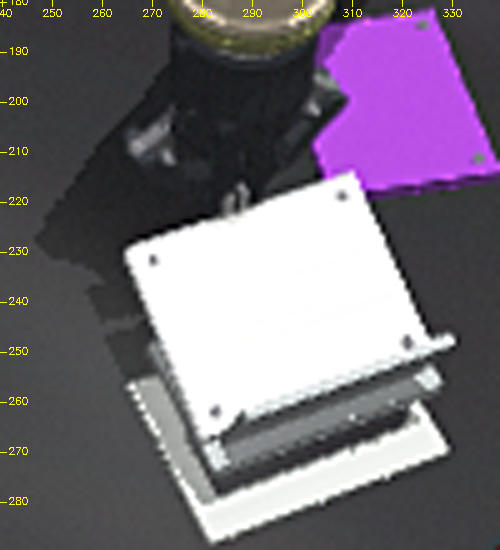

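The crop shows the plate tilted about 22°, its lifted edge at (264.5, 229.5)–(310, 214), as predicted. Continuing the arc.

```bash
python3 - <<'E'
from rest import *
pr=lambda t: np.interp(t,[22,26,32,40,50,60,90],[.0065,.005,.0035,.0025,.002,.0015,.001])
plan(arc([25,28,31.5,35,38.5,42,45.5,49,52.5,56],pr)+arc([59.5,63,66.5,70,73,76,79,82,85,87],pr))
E
```

```text
1 0.001 0 -0.013 0; 1 0.002 0 -0.013 0; 1 0.005 0 -0.014 0; 1 0.006 -0.001 -0.015 0; 1 0.007 0 -0.013 0; 1 0.008 0 -0.013 0; 1 0.009 0 -0.012 0; 1 0.011 0 -0.011 0; 1 0.011 0 -0.011 0; 1 0.011 0 -0.01 0
1 0.012 0 -0.009 0; 1 0.013 0 -0.008 0; 1 0.014 0 -0.007 0; 1 0.014 0 -0.006 0; 1 0.013 0 -0.005 0; 1 0.012 0 -0.004 0; 1 0.014 0 -0.003 0; 1 0.013 0 -0.002 0; 1 0.013 0 -0.002 0; 1 0.009 0 0 0
end [  0.5584   0.2964   0.1757 -13.5482]
```

Emit:
arm_command --series "1 0.001 0 -0.013 0; 1 0.002 0 -0.013 0; 1 0.005 0 -0.014 0; 1 0.006 -0.001 -0.015 0; 1 0.007 0 -0.013 0; 1 0.008 0 -0.013 0; 1 0.009 0 -0.012 0; 1 0.011 0 -0.011 0; 1 0.011 0 -0.011 0; 1 0.011 0 -0.01 0"

```text
clock: 6.9
position: [0.547, 0.246, 0.1581]
ee_rot: [0.786, 0.618, -0.0, 0.0]
ft_force: [-0.0, -4.6, 2.6]
grip_width: -0.002
grasp_force: 2.0
```

Emit:
arm_command --series "1 0.012 0 -0.009 0; 1 0.013 0 -0.008 0; 1 0.014 0 -0.007 0; 1 0.014 0 -0.006 0; 1 0.013 0 -0.005 0; 1 0.012 0 -0.004 0; 1 0.014 0 -0.003 0; 1 0.013 0 -0.002 0; 1 0.013 0 -0.002 0; 1 0.009 0 0 0"

```text
clock: 8.15
position: [0.5585, 0.297, 0.176]
ee_rot: [0.786, 0.619, 0.0, -0.0]
ft_force: [0.4, -0.2, 0.3]
grip_width: -0.002
grasp_force: 0.0
```

```bash
cat > see.py <<'E'
from rest import *; from h import *
import sys
o=manip.get_obs();print(inrest(fromobs()),np.round(fromobs(),4),o["ft_force"].round(1),(o["ft_force"][:2]@u).round(1))
S=viewer.camera("scene");cv2.imwrite(sys.argv[1],S["pixels"][:,:,::-1])
E
python3 see.py raw_s2.png
```

```text
(np.float64(0.017999678478117422), np.float64(-0.0019021508561747648)) [  0.5585   0.297    0.176  -13.54  ] [ 0.4 -0.2  0.3] -0.1
```

```bash
cat > hyp.py <<'E'
from rest import *; from h import *
import sys
S=viewer.camera("scene"); b=cv2.cvtColor(S["pixels"],cv2.COLOR_RGB2GRAY).astype(float)
def corners(th,dx=0,t=.012,L=.11):
    r=np.radians(th);c,s=np.cos(r),np.sin(r);x,z=E(th);x+=dx
    return np.array([(X,y,Z) for y in(-.072,.068) for X,Z in((x,z),(x+t*s,z+t*c),(x+L*c,z-L*s),(x+L*c+t*s,z-L*s+t*c))])
def edges(th):
    """mean contrast across the long top edge of the bare face and its sides"""
    C=place([RX,RY,RA],corners(th)); q=proj(S,C).astype(np.float32)
    m=np.zeros(b.shape,np.uint8); cv2.fillConvexPoly(m,cv2.convexHull(q).astype(int),1)
    o=cv2.dilate(m,np.ones((7,7)))-m
    return b[m>0].mean().round(0),b[m>0].std().round(0),b[o>0].mean().round(0),q[[1,5,0,4]].round(0).tolist()
for th in(0,30,60,80,85,90,95,100,105,110,115): print(th,*edges(th))
# brightness profile straight up through the plate middle
q=proj(S,place([RX,RY,RA],[(.077,.04,z) for z in np.arange(.10,.21,.01)])); print([int(b[int(y+.5),int(x+.5)]) for x,y in q], q[[0,-1]].round(0))
E
python3 hyp.py
```

```text
0 126.0 71.0 90.0 [[262.0, 234.0], [306.0, 219.0], [262.0, 237.0], [306.0, 222.0]]
30 116.0 74.0 89.0 [[266.0, 228.0], [311.0, 212.0], [265.0, 229.0], [310.0, 213.0]]
60 124.0 73.0 87.0 [[272.0, 231.0], [320.0, 214.0], [270.0, 229.0], [318.0, 213.0]]
80 147.0 65.0 85.0 [[278.0, 239.0], [327.0, 221.0], [276.0, 236.0], [325.0, 219.0]]
85 158.0 59.0 86.0 [[280.0, 242.0], [329.0, 224.0], [278.0, 238.0], [326.0, 221.0]]
90 172.0 45.0 84.0 [[281.0, 245.0], [331.0, 227.0], [279.0, 241.0], [328.0, 223.0]]
95 167.0 42.0 119.0 [[283.0, 248.0], [333.0, 230.0], [281.0, 244.0], [330.0, 226.0]]
100 156.0 36.0 142.0 [[285.0, 251.0], [334.0, 233.0], [283.0, 247.0], [332.0, 229.0]]
105 155.0 41.0 119.0 [[286.0, 254.0], [336.0, 236.0], [284.0, 250.0], [334.0, 232.0]]
110 154.0 46.0 120.0 [[288.0, 258.0], [338.0, 239.0], [286.0, 253.0], [336.0, 235.0]]
115 153.0 55.0 117.0 [[289.0, 262.0], [339.0, 243.0], [288.0, 257.0], [338.0, 238.0]]
[234, 90, 53, 241, 127, 164, 129, 168, 129, 40, 98] [[324. 255.]
 [329. 233.]]
```

Best fit is 90°: the plate is standing upright on its edge at the foot of the backrest. I'll push the top gently over, then back off.

```bash
python3 - <<'E'
from rest import *
plan([W(.024,-.002,.173,1,1),W(.046,-.002,.170,1,9)])
E
```

```text
1 0.016 0 0.007 0; 1 0.006 0 0.001 0; 1 0.006 0 0.001 0; 1 0.006 0 0 0; 1 0.007 0 0.001 0; 1 0.006 0 0.001 0; 1 0.006 0 0.001 0; 1 0.006 0 0.001 0; 1 0.006 0 0 0; 1 0.006 0 0.001 0
end [  0.5651   0.324    0.1701 -13.5482]
```

Emit:
arm_command --series "1 0.016 0 0.007 0; 1 0.006 0 0.001 0; 1 0.006 0 0.001 0; 1 0.006 0 0 0; 1 0.007 0 0.001 0; 1 0.006 0 0.001 0; 1 0.006 0 0.001 0; 1 0.006 0 0.001 0; 1 0.006 0 0 0; 1 0.006 0 0.001 0"

```text
clock: 9.5
position: [0.5651, 0.3243, 0.1703]
ee_rot: [0.786, 0.619, 0.0, -0.0]
ft_force: [0.8, 0.3, -0.2]
grip_width: -0.001
grasp_force: 0.0
```

```bash
python3 see.py raw_s3.png; python3 hyp.py
```

```text
(np.float64(0.04613007548852753), np.float64(-0.0019349508005283341)) [  0.5651   0.3243   0.1703 -13.5443] [ 0.8  0.3 -0.2] 0.5
0 103.0 70.0 81.0 [[262.0, 234.0], [306.0, 219.0], [262.0, 237.0], [306.0, 222.0]]
30 94.0 70.0 75.0 [[266.0, 228.0], [311.0, 212.0], [265.0, 229.0], [310.0, 213.0]]
60 96.0 70.0 77.0 [[272.0, 231.0], [320.0, 214.0], [270.0, 229.0], [318.0, 213.0]]
80 106.0 72.0 82.0 [[278.0, 239.0], [327.0, 221.0], [276.0, 236.0], [325.0, 219.0]]
85 112.0 72.0 80.0 [[280.0, 242.0], [329.0, 224.0], [278.0, 238.0], [326.0, 221.0]]
90 120.0 71.0 83.0 [[281.0, 245.0], [331.0, 227.0], [279.0, 241.0], [328.0, 223.0]]
95 130.0 69.0 85.0 [[283.0, 248.0], [333.0, 230.0], [281.0, 244.0], [330.0, 226.0]]
100 142.0 68.0 96.0 [[285.0, 251.0], [334.0, 233.0], [283.0, 247.0], [332.0, 229.0]]
105 153.0 69.0 104.0 [[286.0, 254.0], [336.0, 236.0], [284.0, 250.0], [334.0, 232.0]]
110 170.0 70.0 103.0 [[288.0, 258.0], [338.0, 239.0], [286.0, 253.0], [336.0, 235.0]]
115 164.0 70.0 125.0 [[289.0, 262.0], [339.0, 243.0], [288.0, 257.0], [338.0, 238.0]]
[135, 83, 70, 143, 117, 255, 255, 248, 55, 58, 58] [[324. 255.]
 [329. 233.]]
```

```bash
python3 - <<'E'
from rest import *
V=np.degrees(RA)
plan([W(.02,-.002,.172,1,1),W(.02,-.002,.25,1,2),W(.070,-.002,.25,.47,10,V),W(.070,-.002,.25,.47,1,V),W(.070,-.002,.146,.47,6,V)])
E
```

```text
1 -0.065 0 -0.005 0; 1 0 0 -0.097 0; 1 0 0 -0.098 0; 0.47 0.013 0 0 -0.05; 0.47 0.012 0.002 0 -0.05; 0.47 0.012 0.004 0 -0.05; 0.47 0.011 0.005 0 -0.05; 0.47 0.01 0.008 0 -0.05; 0.47 0.009 0.009 0 -0.05; 0.47 0.007 0.01 0 -0.05
0.47 0.006 0.011 0 -0.05; 0.47 0.004 0.012 0 -0.05; 0.47 0.002 0.012 0 -0.05; 0.47 0 0 0 0; 0.47 0 0 0.043 0; 0.47 0 0 0.044 0; 0.47 0 0 0.043 0; 0.47 0 0 0.043 0; 0.47 0 0 0.044 0; 0.47 0 0 0.043 0
end [ 0.5706  0.3473  0.1461 76.4518]
```

Emit:
arm_command --series "1 -0.065 0 -0.005 0; 1 0 0 -0.097 0; 1 0 0 -0.098 0; 0.47 0.013 0 0 -0.05; 0.47 0.012 0.002 0 -0.05; 0.47 0.012 0.004 0 -0.05; 0.47 0.011 0.005 0 -0.05; 0.47 0.01 0.008 0 -0.05; 0.47 0.009 0.009 0 -0.05; 0.47 0.007 0.01 0 -0.05"

```text
clock: 10.85
position: [0.5675, 0.3329, 0.2503]
ee_rot: [0.344, 0.939, 0.0, 0.0]
ft_force: [-0.3, 0.5, 0.6]
grip_width: 0.528
grasp_force: 0.0
```

```bash
python3 - <<'E'
from hyp import *
# refine: white bare-face blob corners vs prediction at 110
im=crop(np.ascontiguousarray(S["pixels"][:,:,::-1]),260,205,100,95,6)
q=proj(S,place([RX,RY,RA],corners(110)))
for p in q: cv2.circle(im,tuple(((p-[260,205]+.5)*6).astype(int)),3,(0,0,255),1)
cv2.imwrite("pics/lean.png",im)
print(manip.get_obs()["grip_width"])
E
```

```text
0 110.0 74.0 80.0 [[262.0, 234.0], [306.0, 219.0], [262.0, 237.0], [306.0, 222.0]]
30 100.0 73.0 81.0 [[266.0, 228.0], [311.0, 212.0], [265.0, 229.0], [310.0, 213.0]]
60 105.0 74.0 83.0 [[272.0, 231.0], [320.0, 214.0], [270.0, 229.0], [318.0, 213.0]]
80 116.0 73.0 87.0 [[278.0, 239.0], [327.0, 221.0], [276.0, 236.0], [325.0, 219.0]]
85 123.0 72.0 85.0 [[280.0, 242.0], [329.0, 224.0], [278.0, 238.0], [326.0, 221.0]]
90 132.0 70.0 87.0 [[281.0, 245.0], [331.0, 227.0], [279.0, 241.0], [328.0, 223.0]]
95 142.0 67.0 90.0 [[283.0, 248.0], [333.0, 230.0], [281.0, 244.0], [330.0, 226.0]]
100 152.0 64.0 105.0 [[285.0, 251.0], [334.0, 233.0], [283.0, 247.0], [332.0, 229.0]]
105 158.0 66.0 118.0 [[286.0, 254.0], [336.0, 236.0], [284.0, 250.0], [334.0, 232.0]]
110 171.0 66.0 114.0 [[288.0, 258.0], [338.0, 239.0], [286.0, 253.0], [336.0, 235.0]]
115 162.0 66.0 130.0 [[289.0, 262.0], [339.0, 243.0], [288.0, 257.0], [338.0, 238.0]]
[136, 81, 73, 145, 117, 255, 255, 251, 56, 61, 58] [[324. 255.]
 [329. 233.]]
0.5261990569049398
```

View pics/lean.png

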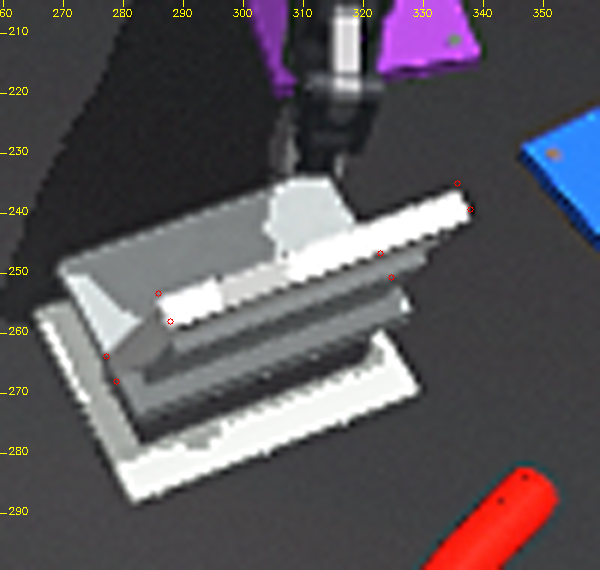

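Plate leans on the backrest, its top edge from (287,255) to (337,238), within 1 px of the 110° prediction, and the gripper is clear of it. Descending astride it.

Emit:
arm_command --series "0.47 0.006 0.011 0 -0.05; 0.47 0.004 0.012 0 -0.05; 0.47 0.002 0.012 0 -0.05; 0.47 0 0 0 0; 0.47 0 0 0.043 0; 0.47 0 0 0.044 0; 0.47 0 0 0.043 0; 0.47 0 0 0.043 0; 0.47 0 0 0.044 0; 0.47 0 0 0.043 0" --newtons 50

```text
clock: 12.15
position: [0.5706, 0.3474, 0.1451]
ee_rot: [0.118, 0.993, -0.0, -0.0]
ft_force: [0.7, 0.2, -0.6]
grip_width: 0.529
grasp_force: 0.0
```

```bash
python3 - <<'E'
from rest import *
V=np.degrees(RA)
o=manip.get_obs();print(inrest(fromobs()),np.round(fromobs(),4),o["ft_force"])
plan([W(.028,-.002,.146,.47,10,V)])
print("close");plan([W(.039,-.002,.146,.47,3,V),W(.039,-.002,.146,1,1,V)])
E
```

```text
(np.float64(0.06988053824668625), np.float64(-0.0018839227010475357)) [ 0.5706  0.3474  0.1451 76.4435] [ 0.70392354  0.242456   -0.63530452]
0.47 0 -0.01 0 0; 0.47 0 -0.011 0 0; 0.47 0 -0.01 0 0; 0.47 0 -0.011 0 0; 0.47 0 -0.01 0 0; 0.47 0 -0.011 0 0; 0.47 0 -0.01 0 0; 0.47 0 -0.011 0 0; 0.47 0 -0.01 0 0; 0.47 0 -0.011 0 0
end [ 0.5608  0.3065  0.1461 76.4518]
close
0.47 0 0.009 0 0; 0.47 0 0.01 0 0; 0.47 0 0.009 0 0; 1 0 0 0 0; 1 0 0 0 0; 1 0 0 0 0; 1 0 0 0 0; 1 0 0 0 0; 1 0 0 0 0; 1 0 0 0 0
end [ 0.5634  0.3174  0.1461 76.4518]
```

Emit:
arm_command --series "0.47 0 -0.01 0 0; 0.47 0 -0.011 0 0; 0.47 0 -0.01 0 0; 0.47 0 -0.011 0 0; 0.47 0 -0.01 0 0; 0.47 0 -0.011 0 0; 0.47 0 -0.01 0 0; 0.47 0 -0.011 0 0; 0.47 0 -0.01 0 0; 0.47 0 -0.011 0 0"

```text
clock: 13.4
position: [0.5608, 0.3063, 0.1463]
ee_rot: [0.118, 0.993, 0.0, -0.0]
ft_force: [-0.1, 1.0, 0.0]
grip_width: 0.53
grasp_force: 0.0
```

Emit:
arm_command --series "0.47 0 0.009 0 0; 0.47 0 0.01 0 0; 0.47 0 0.009 0 0; 1 0 0 0 0; 1 0 0 0 0; 1 0 0 0 0; 1 0 0 0 0; 1 0 0 0 0; 1 0 0 0 0; 1 0 0 0 0" --newtons 50

```text
clock: 14.65
position: [0.5635, 0.3173, 0.1463]
ee_rot: [0.118, 0.993, -0.0, 0.0]
ft_force: [-0.5, -1.1, 0.2]
grip_width: 0.133
grasp_force: 50.7
```

```bash
python3 - <<'E'
from rest import *
V=np.degrees(RA)
o=manip.get_obs();print(inrest(fromobs()),np.round(fromobs(),4),o["ft_force"])
E
python3 hyp.py | grep -E '^(80|85|90|95|100|105|110)'
```

```text
(np.float64(0.03897733027406421), np.float64(-0.0019569174260538075)) [ 0.5635  0.3173  0.1463 76.4445] [-0.46715972 -1.06721526  0.20774203]
80 113.0 68.0 85.0 [[278.0, 239.0], [327.0, 221.0], [276.0, 236.0], [325.0, 219.0]]
85 121.0 67.0 85.0 [[280.0, 242.0], [329.0, 224.0], [278.0, 238.0], [326.0, 221.0]]
90 133.0 63.0 82.0 [[281.0, 245.0], [331.0, 227.0], [279.0, 241.0], [328.0, 223.0]]
95 137.0 59.0 95.0 [[283.0, 248.0], [333.0, 230.0], [281.0, 244.0], [330.0, 226.0]]
100 128.0 50.0 128.0 [[285.0, 251.0], [334.0, 233.0], [283.0, 247.0], [332.0, 229.0]]
105 130.0 51.0 109.0 [[286.0, 254.0], [336.0, 236.0], [284.0, 250.0], [334.0, 232.0]]
110 134.0 51.0 107.0 [[288.0, 258.0], [338.0, 239.0], [286.0, 253.0], [336.0, 235.0]]
```

```bash
python3 - <<'E'
from rest import *
V=np.degrees(RA)
plan([W(.039,-.002,.225,1,4,V),(.530,-.175,.225,79.8,1,14),(.530,-.175,.180,79.8,1,2)])
E
```

```text
1 0 0 -0.049 0; 1 0 0 -0.05 0; 1 0 0 -0.049 0; 1 0 0 -0.049 0; 1 -0.015 -0.087 0 -0.001; 1 -0.014 -0.087 0 -0.002; 1 -0.014 -0.087 0 -0.001; 1 -0.014 -0.087 0 -0.001; 1 -0.013 -0.087 0 -0.002; 1 -0.013 -0.087 0 -0.001
1 -0.013 -0.087 0 -0.001; 1 -0.012 -0.088 0 -0.002; 1 -0.012 -0.087 0 -0.001; 1 -0.012 -0.087 0 -0.001; 1 -0.011 -0.088 0 -0.002; 1 -0.01 -0.087 0 -0.001; 1 -0.011 -0.088 0 -0.001; 1 -0.01 -0.087 0 -0.002; 1 0 0 0.056 0; 1 0 0 0.056 0
end [ 0.53   -0.1749  0.1801 79.8718]
```

Emit:
arm_command --series "1 0 0 -0.049 0; 1 0 0 -0.05 0; 1 0 0 -0.049 0; 1 0 0 -0.049 0; 1 -0.015 -0.087 0 -0.001; 1 -0.014 -0.087 0 -0.002; 1 -0.014 -0.087 0 -0.001; 1 -0.014 -0.087 0 -0.001; 1 -0.013 -0.087 0 -0.002; 1 -0.013 -0.087 0 -0.001"

```text
clock: 15.95
position: [0.549, 0.1055, 0.2262]
ee_rot: [0.105, 0.994, 0.0, 0.0]
ft_force: [0.3, -0.4, -4.2]
grip_width: 0.137
grasp_force: 50.2
```

Emit:
arm_command --series "1 -0.013 -0.087 0 -0.001; 1 -0.012 -0.088 0 -0.002; 1 -0.012 -0.087 0 -0.001; 1 -0.012 -0.087 0 -0.001; 1 -0.011 -0.088 0 -0.002; 1 -0.01 -0.087 0 -0.001; 1 -0.011 -0.088 0 -0.001; 1 -0.01 -0.087 0 -0.002; 1 0 0 0.056 0; 1 0 0 0.056 0"

```text
clock: 17.2
position: [0.5304, -0.1752, 0.1809]
ee_rot: [0.089, 0.996, 0.0, 0.001]
ft_force: [-0.2, 0.4, -4.4]
grip_width: 0.134
grasp_force: 50.4
```

```bash
cat > hov.py <<'E'
from rest import *; from h import *
p=fromobs();o=manip.get_obs();print(np.round(p,4),o["ft_force"].round(1),o["grip_width"],o["grasp_force"])
S=viewer.camera("scene")
im=crop(np.ascontiguousarray(S["pixels"][:,:,::-1]),175,115,80,78,7,5)
zb=p[2]-.086
P=[(x,y,zb+h) for x in(-.07,.07) for y in(-.006,.006) for h in(0,.11)]
q=proj(S,place([p[0],p[1],np.radians(p[3]-90)],P))
for a in q: cv2.circle(im,tuple(((a-[175,115]+.5)*7).astype(int)),3,(0,0,255),1)
SL=[.530,-.175,-.177]
for y,z in((-.007,.056),(.007,.056),(-.015,.064),(.015,.064),(.029,.064)):
    g=((proj(S,place(SL,[(-.055,y,z),(.055,y,z)]))-[175,115]+.5)*7).astype(int)
    for a in g: cv2.drawMarker(im,tuple(int(k) for k in a),(0,220,0),cv2.MARKER_CROSS,6)
cv2.imwrite("pics/hov.png",im)
E
python3 hov.py
```

```text
[ 0.5304 -0.1752  0.1809 79.8223] [-0.2  0.4 -4.4] 0.13363318896156562 50.374318957328796
```

View pics/hov.png

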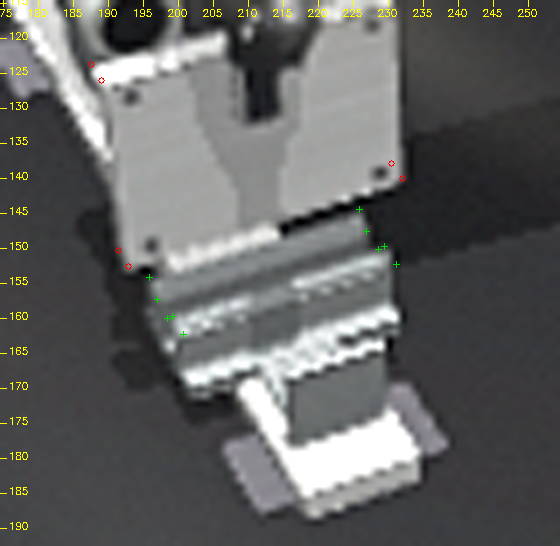

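Plate corners match the prediction, and the slot model (green) sits on the near lip at (199,160)–(230,151). Lowering into the lead-in.

```bash
python3 - <<'E'
from rest import *
plan([(.530,-.175,.135,79.86,1,9)])
E
```

```text
1 0 0 0.013 0; 1 0 0 0.012 0; 1 0 0 0.013 0; 1 0 0 0.012 0; 1 0 0 0.013 0; 1 0 0 0.012 0; 1 0 0 0.013 0; 1 0 0 0.012 0; 1 0 0 0.013 0; 1 0 0 0 0
end [ 0.53   -0.1749  0.1349 79.8718]
```

Emit:
arm_command --series "1 0 0 0.013 0; 1 0 0 0.012 0; 1 0 0 0.013 0; 1 0 0 0.012 0; 1 0 0 0.013 0; 1 0 0 0.012 0; 1 0 0 0.013 0; 1 0 0 0.012 0; 1 0 0 0.013 0; 1 0 0 0 0"

```text
clock: 18.5
position: [0.5298, -0.1747, 0.1346]
ee_rot: [0.088, 0.996, 0.0, -0.0]
ft_force: [-0.9, 0.1, -3.7]
grip_width: 0.135
grasp_force: 50.3
```

```bash
cat > st.py <<'E'
from rest import *
o=manip.get_obs();print(np.round(fromobs(),4),np.round(cmd(),4),o["ft_force"].round(1),o["torque"].round(2),o["grip_width"].round(3),o["clock"])
E
python3 st.py
```

```text
Traceback (most recent call last):
  File "st.py", line 2, in <module>
    o=manip.get_obs();print(np.round(fromobs(),4),np.round(cmd(),4),o["ft_force"].round(1),o["torque"].round(2),o["grip_width"].round(3),o["clock"])
                                                                                                                ^^^^^^^^^^^^^^^^^^^^^
AttributeError: 'float' object has no attribute 'round'
```

Emit:
arm_command --series "1 0 0 0.008 0; 1 0 0 0.008 0; 1 0 0 0.008 0; 1 0 0 0.008 0; 1 0 0 0.007 0; 1 0 0 0.006 0; 1 0 0 0.004 0; 1 0 0 0 0; 1 0 0 0 0; 1 0 0 0 0"

```text
clock: 19.75
position: [0.5302, -0.175, 0.1182]
ee_rot: [0.088, 0.996, 0.0, 0.0]
ft_force: [-13.0, 4.8, 25.0]
grip_width: 0.136
grasp_force: 54.8
```

Emit:
arm_command --series "1 0 0 -0.007 0; 1 0 0 0 0; 0.5 0 0 0 0; 0.5 0 0 0 0; 0.5 0 0 0 0; 0.5 0 0 0 0; 0.5 0 0 -0.04 0; 0.5 0 0 -0.06 0; 0.5 0 0 -0.07 0; 0.5 0 0 -0.07 0"

```text
clock: 21.0
position: [0.5301, -0.1749, 0.2164]
ee_rot: [0.088, 0.996, -0.0, 0.001]
ft_force: [0.7, 0.0, -0.2]
grip_width: 0.5
grasp_force: 0.0
```

```bash
sed -i 's/o\["grip_width"\].round(3)/o["grip_width"]/' st.py; rm cmd.json; python3 st.py; cat > inslot.py <<'E'
from h import *
import sys
S=viewer.camera("scene");b=cv2.cvtColor(S["pixels"],cv2.COLOR_RGB2GRAY).astype(float)
a=-.177;s=np.array([-np.sin(a),np.cos(a)]);c0=np.array([.530,-.175])
def sc(d,dz,dx=0):
    c=c0-d*s+dx*np.array([np.cos(a),np.sin(a)])
    # bare face (+y), part above the block: left/right/top edges contrast
    f=lambda x,z:proj(S,place([c[0],c[1],a],[(x,.006,z+dz)]))[0]
    r=[]
    for z in np.linspace(.08,.135,12):
        for sg in(-1,1):
            i,o=f(sg*.066,z),f(sg*.075,z); r.append(cv2.getRectSubPix(b.astype(np.float32),(1,1),tuple(map(float,i)))[0,0]-cv2.getRectSubPix(b.astype(np.float32),(1,1),tuple(map(float,o)))[0,0])
    return np.mean(r)
R=[(sc(d,dz,dx),d,dz,dx) for d in np.arange(-.01,.111,.005) for dz in(0,) for dx in np.arange(-.012,.013,.004)]
R.sort(reverse=True)
for r in R[:4]: print(np.round(r,4))
cv2.imwrite(sys.argv[1],S["pixels"][:,:,::-1])
E
python3 inslot.py raw_s5.png
```

```text
[ 0.5301 -0.1749  0.2164 79.8587] [ 0.5301 -0.1749  0.2164 79.8587] [ 0.7  0.  -0.2] [-0.  0.  0.] 0.5002160402673725 21.0
[ 1.34158e+02 -1.00000e-02  0.00000e+00  4.00000e-03]
[ 1.318389e+02  1.500000e-02  0.000000e+00 -4.000000e-03]
[ 1.31136e+02 -5.00000e-03  0.00000e+00  4.00000e-03]
[1.30834e+02 5.00000e-03 0.00000e+00 0.00000e+00]
```

Emit:
arm_command --series "0.5 0 0.083 0 0; 1 0 0.083 0 0; 1 0 0.083 0 0; 1 0 0.083 0 0; 1 0 0 0.098 0; 1 0 0 0.098 0; 1 0 0 0.098 0; 1 0 0 0.097 0; 1 0 0 0 0; 1 0 0 0 0"

```text
clock: 22.3
position: [0.5545, -0.0442, 0.0598]
ee_rot: [0.088, 0.996, 0.0, 0.001]
ft_force: [0.8, 0.2, 0.2]
grip_width: -0.003
grasp_force: 0.0
```

Emit:
arm_command --series "1 0 -0.03 0 0; 1 0 -0.025 0 0; 1 0 -0.025 0 0; 1 0 -0.025 0 0; 1 0 -0.025 0 0; 1 0 -0.025 0 0; 1 0 -0.025 0 0; 1 0 -0.025 0 0; 1 0 0 0 0; 1 0 0 0 0"

```text
clock: 23.55
position: [0.5387, -0.125, 0.0577]
ee_rot: [0.088, 0.996, -0.0, -0.0]
ft_force: [0.4, -0.5, 1.3]
grip_width: -0.003
grasp_force: 0.0
```

```bash
python3 st.py; cat > sy.py <<'E'
from rest import *
p=fromobs();a=-.177;d=np.array(p[:2])-[.530,-.175];print("slot x,y",d@[np.cos(a),np.sin(a)],d@[-np.sin(a),np.cos(a)],"Fy",manip.get_obs()["ft_force"][:2]@[-np.sin(a),np.cos(a)])
E
python3 sy.py
```

```text
[ 5.38700e-01 -1.25000e-01  5.77000e-02  7.98554e+01] [ 5.38700e-01 -1.25000e-01  5.77000e-02  7.98554e+01] [ 0.4 -0.5  1.3] [ 0.05 -0.03 -0.07] -0.0026815717895552916 23.55
slot x,y -0.00018670141975146368 0.05073105465703701 Fy -0.4475125234533389
```

Emit:
arm_command --series "1 0 -0.01 0 0; 1 0 -0.01 0 0; 1 0 -0.01 0 0; 1 0 -0.01 0 0; 1 0 -0.01 0 0; 1 0 -0.005 0 0; 1 0 -0.005 0 0; 1 0 -0.005 0 0; 1 0 -0.005 0 0; 1 0 -0.005 0 0"

```text
clock: 24.8
position: [0.5336, -0.1544, 0.0579]
ee_rot: [0.088, 0.996, 0.0, -0.0]
ft_force: [-1.2, 3.2, -0.6]
grip_width: -0.001
grasp_force: 1.4
```

```bash
python3 sy.py; python3 inslot.py raw_s6.png
```

```text
slot x,y -8.648380421131738e-05 0.02094289774976644 Fy 2.9770241346852613
[ 6.60955e+01  9.50000e-02  0.00000e+00 -4.00000e-03]
[64.2849  0.08    0.      0.    ]
[ 6.42261e+01  1.00000e-01  0.00000e+00 -4.00000e-03]
[ 6.30374e+01  1.10000e-01  0.00000e+00 -8.00000e-03]
```

Emit:
arm_command --series "1 0 -0.003 0 0; 1 0 -0.003 0 0; 1 0 -0.003 0 0; 1 0 -0.003 0 0; 1 0 -0.003 0 0; 1 0 -0.003 0 0; 1 0 -0.003 0 0; 1 0 -0.003 0 0; 1 0 0 0 0; 1 0 0 0 0"

```text
clock: 26.1
position: [0.5322, -0.164, 0.058]
ee_rot: [0.088, 0.996, -0.0, 0.0]
ft_force: [-0.3, 1.3, 0.3]
grip_width: 0.001
grasp_force: 0.5
```

Emit:
arm_command --series "1 0 -0.003 0 0; 1 0 -0.003 0 0; 1 0 -0.003 0 0; 1 0 -0.002 0 0; 1 0 -0.002 0 0; 1 0 -0.002 0 0; 1 0 -0.002 0 0; 1 0 -0.002 0 0; 1 0 0 0 0; 1 0 0 0 0"

```text
clock: 27.35
position: [0.5315, -0.1674, 0.058]
ee_rot: [0.087, 0.996, 0.002, -0.0]
ft_force: [0.5, 15.8, 3.5]
grip_width: -0.005
grasp_force: 7.6
```

```bash
python3 sy.py
```

```text
slot x,y 0.00016664184956296743 0.007730693290769198 Fy 15.634107381371011
```

Emit:
arm_command --series "1 0 -0.003 0 0; 1 0 -0.003 0 0; 1 0 -0.003 0 0; 1 0 0 0 0; 1 0 0 0 0; 1 0 0 0 0; 1 0 0 0 0; 1 0 0 0 0; 1 0 0 0 0; 1 0 0 0 0"

```text
clock: 28.6
position: [0.5315, -0.1676, 0.058]
ee_rot: [0.085, 0.996, 0.004, -0.0]
ft_force: [-0.4, 25.9, 8.0]
grip_width: -0.004
grasp_force: 13.1
```

```bash
python3 sy.py
```

```text
slot x,y 0.00012387213902352568 0.00755961227546743 Fy 25.457058126599463
```

Emit:
arm_command --series "1 0 0.02 0 0; 1 0 0.04 0 0; 1 0 0.06 0 0; 1 0 0.06 0 0; 1 0 0 -0.09 0; 1 0 0 -0.12 0; 1 0 0.12 -0.06 0; 1 0 0.14 0 0; 1 0 0.14 0 0; 1 0 0 0 0"

```text
clock: 29.85
position: [0.5709, 0.0593, 0.1657]
ee_rot: [0.085, 0.996, 0.001, 0.0]
ft_force: [-0.2, -1.0, -0.6]
grip_width: 0.0
grasp_force: 0.0
```

```bash
python3 inslot.py raw_s7.png; python3 - <<'E'
from h import *
S=viewer.camera("scene");T=viewer.camera("top");a=-.177
b=cv2.cvtColor(S["pixels"],cv2.COLOR_RGB2GRAY);g=cv2.cvtColor(T["pixels"],cv2.COLOR_RGB2GRAY)
for d in(.085,.09,.095):
    c=np.array([.530,-.175])-d*np.array([-np.sin(a),np.cos(a)]); L=[c[0],c[1],a]
    # vertical profile across plate top edge (142 mm): expect step there; columns over x
    for x in(-.055,0,.055): print(d,x,[int(b[int(v+.5),int(w+.5)]) for w,v in proj(S,place(L,[(x,.006,z) for z in np.arange(.118,.166,.004)]))])
    print("top y-profile",[int(g[int(v+.5),int(w+.5)]) for w,v in proj(T,place(L,[(.03,y,.142) for y in np.arange(-.03,.031,.005)]))])
for n in("scene","top"):
    r=cv2.imread(f"raw_{n}0.png");n2=(S if n=="scene" else T)["pixels"][:,:,::-1]
    D=cv2.absdiff(r,np.ascontiguousarray(n2)).max(2)>60
    for k,(x,y,w) in {"ring":((190,235,16),(267,136,16))[n=="top"],"jar":((216,268,14),(218,133,12))[n=="top"],"driver":((329,307,20),(131,192,20))[n=="top"]}.items(): print(n,k,D[y-w:y+w,x-w:x+w].sum())
E
```

```text
[1.058333e+02 6.500000e-02 0.000000e+00 8.000000e-03]
[1.038949e+02 7.500000e-02 0.000000e+00 4.000000e-03]
[1.036146e+02 8.000000e-02 0.000000e+00 4.000000e-03]
[1.005731e+02 5.500000e-02 0.000000e+00 1.200000e-02]
0.085 -0.055 [166, 173, 128, 128, 123, 153, 251, 255, 255, 163, 100, 113, 113]
0.085 0 [162, 160, 162, 159, 155, 127, 255, 255, 247, 78, 47, 57, 61]
0.085 0.055 [147, 147, 145, 120, 135, 150, 255, 255, 255, 169, 59, 81, 95]
top y-profile [37, 38, 37, 69, 255, 255, 255, 165, 132, 134, 136, 157, 169]
0.09 -0.055 [164, 173, 128, 123, 153, 251, 255, 254, 139, 105, 114, 115, 115]
0.09 0 [160, 162, 159, 155, 127, 255, 255, 233, 29, 47, 47, 57, 61]
0.09 0.055 [147, 145, 67, 90, 138, 255, 255, 255, 169, 56, 66, 68, 70]
top y-profile [38, 37, 38, 37, 69, 255, 255, 255, 165, 132, 134, 136, 157]
0.095 -0.055 [171, 162, 164, 157, 255, 255, 254, 139, 105, 114, 115, 115, 115]
0.095 0 [161, 160, 154, 174, 255, 255, 255, 233, 29, 132, 118, 106, 75]
0.095 0.055 [129, 67, 90, 138, 255, 255, 250, 104, 56, 66, 68, 70, 83]
top y-profile [38, 38, 37, 38, 37, 69, 255, 255, 255, 165, 132, 134, 136]
scene ring 0
scene jar 0
scene driver 0
top ring 532
top jar 0
top driver 0
```

```bash
python3 -c "
from workcell import manip
print(manip.hand_in())"
```

```text
the job is handed in; nothing more can be done
None
```

I tipped the plate onto the backrest, let go of it, then stood it in the slot with its black face towards the pyrometer and released it. I then pushed the carriage to a hard stop, where 25 N moved it no further. The ring, screwdriver and jar look unmoved, though the top view of the ring did not match at the end, probably because the arm was in front of it. The job was handed in at about 30 s, and no verdict came back.

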